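# Find the ring stamp at the craft table

## Robot

A 7-joint arm with a two-finger parallel gripper is mounted at the origin on the work surface. World frame = base frame: x ahead of the robot, y to its left, z up, the work surface at z = 0. Lengths are in m, angles in rad, forces in N, time in s.
With the tool pointing down it reaches from about 0.425 to 0.95 m from the base axis. Payload 16.7 kg.
Tool frame: the origin (TCP) lies on the centre line of the jaws, within the pads' length; the fingertips stand 25 mm ahead of it and the grasp point (between the pads) lies 6 mm ahead of it; z points along the fingers, y is the line along which they close (so a half turn about z gives the same grasp; the last joint's range is limited). The gripper opens to 94 mm and grips with 3 to 60 N. Pads are 16 mm wide; open, the fingers measure 119 mm over their backs; the gripper's body (75 mm by 177 mm) begins 78 mm behind the grasp point.
Start: joints at [1.069, 0.426, 0.074, 1.606, -0.034, 1.111, -0.067], TCP at [0.233, -0.634, 0.23] pointing down, gripper open.
Joint ranges: [-2.85, 2.85], [-0.5, 2.14], [-1.23, 1.37], [0.21, 2.46], [-1.02, 4.16], [0.16, 2.05], [-2.73, 2.73]. Speed limits (rad/s): [1.89, 1.89, 2.39, 2.39, 3.01, 3.01, 3.01].

## Interface

Orientations are given as a rotation vector (axis times angle).
In Python, from station import arm gives the robot as it stands.
- The arm moves only by the tool arm_command, never from a script. Its arguments are lists of equal length, an entry for each row: "linear": the shift along the tool's x, y, z in m, a list of three; "spin": the turn about the tool's z in degrees. In form: {"linear": [[x, y, z], ...], "spin": [spin, ...]}. A call has 1 to 12 rows; each row shifts and turns the commanded pose from where the row before left it, along the tool's axes as they then stand; what a row does not reach is not made up. A row lasts 1/12 s, in which the tool goes at most 41.7 mm and 7.16 degrees, less where a joint would pass 70% of its speed; a pose out of reach is approached as far as the arm can. A call is refused whole if a number of a shift passes 0.0417 or a number of a turn 7.16, either way. A call with a gripper value outside its range is refused whole. "jaw" is the opening, from 0 (shut) to 1 (fully open), set as the call begins (left out, the last holds). The fingers move at their own pace and stop on an object; "squeeze" is the grip in N (left out, the last holds). Time passes only in rows, so rows that do not move let the fingers close. It gives the time, the measured TCP pose, the force, the opening and the grip force at its end, in the units of the state.
- arm.state(): the state, without advancing time (a new reading comes with each control period).
- arm.camera(name): name is "scene" or "top"; returns a dict with "frame" (420x560x3 uint8, red, green, blue), "fx", "fy", "cx", "cy" (pixels), "distortion" ([k1, k2, p1, p2, k3] as OpenCV has them; the pictures are not rectified), "position" and "orientation" of the camera in the world. Camera axes: x right, y down, z forward; pixel columns grow to the right and rows downward; lengths in m; the calibration is good to about 2 mm. A picture is of the moment at which its call begins. There is no depth.
- arm.hand_in(): hands the job in; it is judged then, once.
Trained networks look in the newest picture that a camera, given by its name, has taken for a name from the list of things; names that differ only in an ending like _2 or _b are one class to them, and where a whole thing is asked for, a point or a joint stands for the part that bears it (a point fixed in the world has none). Each returns a list of dicts, best first, with "conf" (0 to 1); they miss things now and then, are a little off and sometimes report something else, mostly with a low value. They report only what shows in the picture. A call takes as long as a camera call. They do not tell look-alikes from the thing itself.
- arm.search_frame(query, camera): "rect" ([left, top, right, bottom] in pixels, round what is visible of it).
- arm.regions_of(query, camera): "region" (420x560 bool, what is visible of it) and "rect" ([left, top, right, bottom] in pixels, round what is visible of it).
- arm.landmark_of(query, camera): "xy" ([column, row] in pixels: a listed point, or the origin of a listed thing).
The state is a dict: "time_s": time; "joint_pos": joint angles; "joint_vel": joint speeds; "effort": joint torques, N m; "tcp_pos": TCP position; "eef_rot": TCP orientation; "force": force on the tool from outside, world axes, zero at the start; "moment": the same for the moment, N m; "finger_gap": opening from 0.0 (shut) to 1.0 (fully open); "grip_force": force on a finger pad.
Only numpy, scipy, OpenCV 4.12 (cv2) and the standard library are available. Lean on these libraries where they do the work, as an engineer would, in place of code of your own. Each camera call takes 0.05 s, during which the arm holds its last target. There are 200 camera calls.

## Task

Three hand stamps that look alike stand on the green cutting mat; one of them has a brass ring on its underside. Tip stamps over onto their sides to look underneath until you have found and tipped the one with the ring, then pick it up and set it down in the wooden tray. Do not drop it from high up, and leave the plain stamps on the table outside the tray.

Things in the scene. Friction and masses are not known exactly. Their poses are not given: they have to be found in the camera images.
- ring_stamp_mid (a point): The stamp to find. Wooden base 54 x 54 x 13 mm (lower 4 mm a dark rubber pad), plain round handle 18 mm in diameter from its middle; 90 mm tall, 50 to 100 g; a 34 mm brass ring on the underside, hidden while it stands. Point: on the handle's axis, half-way up (45 mm above the underside). z: from underside to handle end; x, y along the base's sides. Stands on the mat at the start, z up.
- plain_stamp_1_mid (a point): Stamp of the same form, sizes, point and axes as the ring stamp, but its underside is plain, no ring. All three behave alike: pushed on the handle 55 mm or more above the underside they tip over the base's edge, pass balance at about 45 degrees, and rest on that edge and the handle end, underside facing back towards the push, mid point 20 mm above the table.
- plain_stamp_2_mid (a point): The other stamp with a plain underside; form, sizes, point, axes and behaviour as above. At the start the three stand in a row across the mat (from robot's left to right) in any order, 110 to 180 mm apart, base sides turned up to 15 degrees. The mat is green, fixed, 300 x 440 mm, its top 3 mm above the table.
- tray: Open plywood tray, fixed to the table at the left of the mat, 220 mm (its x) by 180 mm (its y), 25 mm high outside; walls and floor 8 mm thick, so the inner floor is 8 mm above the table and 204 x 164 mm. Origin at the centre of its underside, z up.
Mind the look-alikes: they are no part of the job. Leave any red or turquoise look-alike of the part that bears plain_stamp_2_mid alone. What is shaped like the part that bears plain_stamp_1_mid but red is not meant.

How it is judged:
On the way:
1. the ring stamp is turned over: its axis at least 60 degrees from upright (angle between ring_stamp_mid's own z axis and vertical above 1.05 rad), for 0.2 s.
At the end, for the whole second after the job is handed in: The ring stamp, having been tipped over, rests in the tray, released: its mid point within 80 mm (tray x) and 60 mm (tray y) of the tray's centre and less than 65 mm above the tray's underside. Both plain stamps rest on the table or mat (tipped or standing), outside the tray (x of ring_stamp_mid in the frame of tray between -0.08 and 0.08 m and y of ring_stamp_mid in the frame of tray between -0.06 and 0.06 m and z of ring_stamp_mid in the frame of tray below 0.065 m and linear speed of each of ring_stamp, plain_stamp_1, plain_stamp_2 below 0.03 m/s and not (x of plain_stamp_1_mid in the frame of tray between -0.11 and 0.11 m and y of plain_stamp_1_mid in the frame of tray between -0.09 and 0.09 m) and height (world z) of each of plain_stamp_1_mid, plain_stamp_2_mid below 0.075 m and not (x of plain_stamp_2_mid in the frame of tray between -0.11 and 0.11 m and y of plain_stamp_2_mid in the frame of tray between -0.09 and 0.09 m)); the robot touches nothing.
It fails at once if the ring stamp is let go while its mid point is more than 90 mm above the table (height (world z) of ring_stamp_mid above 0.09 m and contact force between ring_stamp and the fingers below 0.05 N).
It also fails if it takes over 54 s, if anything falls off the work surface, if the arm or the gripper's body presses on something with over 40 N, if the wrist force passes 120 N, or if a joint passes its speed limit or range.

## Working session

There is one attempt and no reset: what is moved stays moved. The work goes in short steps, Python scripts to look and compute and a tool call to move; the robot and the scene stay as the last step left them, time stands still between calls to the robot, and variables do not carry over. Pictures are saved under pics/ and viewed, at most 10 in all, crops included, and the job is handed in when it is done.

Besides the shell and the picture viewer there is one more tool, called after "Emit:" as name([rows], argument=value, ...), one row to a line, values as JSON. arm_command: Moves the arm, as the interface text tells. Its arguments: {"type":"object","properties":{"linear":{"type":"array","items":{"type":"array","items":{"type":"number"}}},"spin":{"type":"array","items":{"type":"number"}},"jaw":{"type":"number"},"squeeze":{"type":"number"}},"required":["linear","spin"]}

```bash
mkdir -p pics; ls
cat > h.py <<'E'
import numpy as np, cv2
from scipy.spatial.transform import Rotation as R
from station import arm
def cam(n):
    c=arm.camera(n); return c
def rot(o):
    o=np.array(o,float)
    return o if o.shape==(3,3) else (R.from_rotvec(o).as_matrix() if o.size==3 else R.from_quat(o).as_matrix())
def pix2w(c,uv,z):
    K=np.array([[c['fx'],0,c['cx']],[0,c['fy'],c['cy']],[0,0,1]])
    p=cv2.undistortPoints(np.array(uv,float).reshape(-1,1,2),K,np.array(c['distortion'],float)).reshape(-1,2)
    d=np.c_[p,np.ones(len(p))]@rot(c['orientation']).T
    o=np.array(c['position'])
    return o+d*((z-o[2])/d[:,2])[:,None]
def save(c,n): cv2.imwrite('pics/'+n,c['frame'][:,:,::-1])
E
python3 - <<'E'
from h import *
s=arm.state(); print(s['tcp_pos'],s['eef_rot'],s['finger_gap'],s['time_s'])
a=cam('top'); b=cam('scene')
cv2.imwrite('pics/a.png',cv2.resize(np.vstack([a['frame'],b['frame']]),None,fx=.714,fy=.714)[:,:,::-1])
print(a['position'],a['orientation'],b['position'],b['orientation'])
for n,c in (('top',a),('scene',b)):
  for q,z in (('ring_stamp_mid',.048),('plain_stamp_1_mid',.048),('tray',0)):
    for d in arm.landmark_of(q,n)[:6]:
      print(n,q,np.round(d['xy']),round(d['conf'],2),pix2w(c,d['xy'],z).round(3))
E
```

```text
pics
[ 0.23241923 -0.63328073  0.22978239] [-3.09190530e+00 -5.49489343e-01  4.62120240e-04] 0.9971195672155877 0.0
[0.56576576 0.0104962  1.09605955] [-2.17615559  2.23682454 -0.07242368] [ 1.33348705 -0.26084544  0.90952713] [-2.06755107 -1.41674389  0.54311589]
top ring_stamp_mid [294. 232.] 0.7 [[ 0.583 -0.038  0.048]]
top plain_stamp_1_mid [232. 227.] 0.98 [[0.596 0.097 0.048]]
top plain_stamp_1_mid [157. 201.] 0.68 [[0.66  0.262 0.048]]
top tray [146. 289.] 0.62 [[0.462 0.303 0.   ]]
scene ring_stamp_mid [257. 186.] 0.97 [[ 0.584 -0.037  0.048]]
scene plain_stamp_1_mid [314. 173.] 0.8 [[0.594 0.101 0.048]]
scene plain_stamp_1_mid [389. 176.] 0.6 [[0.668 0.262 0.048]]
scene tray [362. 132.] 0.9 [[0.461 0.302 0.   ]]
```

View pics/a.png

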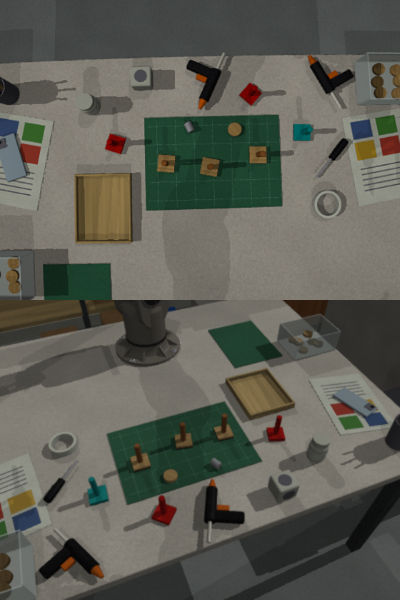

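The stamps stand at about columns 232, 294 and 361 near row 220 in the top view, and the tray is at (146, 289). A red look-alike is at about (162, 200). I'll refine the third stamp's position and the base yaws.

Run:
```python
from h import *
a=cam('top'); b=cam('scene')
t=a['frame'][185:270,195:395]; s=b['frame'][150:250,160:360]
t=cv2.resize(t,(800,340),interpolation=cv2.INTER_CUBIC)
s=cv2.resize(s,None,fx=2.5,fy=2.5,interpolation=cv2.INTER_CUBIC)
o=np.zeros((600,800,3),np.uint8); o[:340]=t; o[340:590,:500]=s
cv2.imwrite('pics/b.png',o[:,:,::-1])
for n,c in (('top',a),('scene',b)):
  for q in ('ring_stamp_mid','plain_stamp_1_mid'):
    for d in arm.landmark_of(q,n)[:6]:
      print(n,q,np.round(d['xy']),round(d['conf'],2),pix2w(c,d['xy'],.048).round(3))
# base tops: wood colour in top view
f=cv2.cvtColor(a['frame'],cv2.COLOR_RGB2HSV)
m=((f[...,0]<25)&(f[...,1]>70)&(f[...,2]>110)).astype(np.uint8); m[:, :200]=0; m[:, 400:]=0; m[:190]=0;m[270:]=0
n,l,st,ce=cv2.connectedComponentsWithStats(m)
for i in range(1,n):
  if st[i,4]>60:
    uv=np.argwhere(l==i)[:,::-1]; w=pix2w(a,uv,.016)[:,:2]
    r=cv2.minAreaRect((w*1000).astype(np.float32)); print(st[i],ce[i].round(),np.round(r[0]),np.round(r[1]),r[2])
r=arm.regions_of('tray','top')[0]
w=pix2w(a,np.argwhere(r['region'])[:,::-1],.025)[:,:2]; print('tray',cv2.minAreaRect((w*1000).astype(np.float32)))
```

```text
top ring_stamp_mid [292. 234.] 0.91 [[ 0.579 -0.034  0.048]]
top plain_stamp_1_mid [158. 199.] 0.84 [[0.664 0.26  0.048]]
top plain_stamp_1_mid [232. 224.] 0.7 [[0.603 0.098 0.048]]
scene ring_stamp_mid [255. 190.] 0.68 [[ 0.593 -0.045  0.048]]
scene ring_stamp_mid [361. 131.] 0.34 [[0.501 0.274 0.048]]
scene plain_stamp_1_mid [317. 174.] 0.89 [[0.6   0.107 0.048]]
scene plain_stamp_1_mid [390. 177.] 0.77 [[0.671 0.262 0.048]]
[350 205  23  23 278] [358. 219.] [ 615. -195.] [51. 51.] 88.0176010131836
[220 217  25  24 317] [231. 230.] [594. 100.] [53. 51.] 84.04669952392578
tray ((458.1844177246094, 301.5980529785156), (183.73190307617188, 219.70176696777344), 89.45807647705078)
```

View pics/b.png

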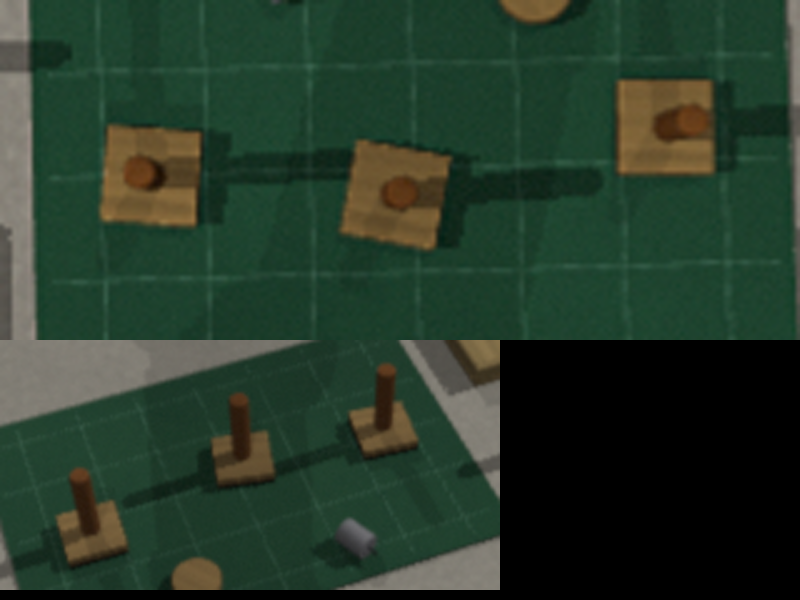

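Emit:
arm_command([
  [0,0,0],
  [0,0,0],
  [0,0,0],
  [0.028,-0.029,0],
  [0.028,-0.029,0],
  [0.028,-0.029,0],
  [0.028,-0.029,0],
  [0.028,-0.029,0],
  [0.028,-0.029,0],
  [0.028,-0.029,0],
  [0.028,-0.029,0],
  [0.028,-0.029,0],
], spin=[6.7,6.7,6.7,0,0,0,0,0,0,0,0,0], jaw=0)

```text
time_s: 1.75
tcp_pos: [0.4855, -0.3708, 0.2308]
eef_rot: [3.141, 0.001, 0.001]
force: [1.0, -0.9, 0.6]
finger_gap: 0.19
grip_force: 0.0
```

Emit:
arm_command([
  [0.028,-0.029,0],
  [0.028,-0.029,0],
  [0.028,-0.029,0],
  [0.028,-0.029,0],
  [0.028,-0.029,0],
  [0.026,-0.03,0],
  [0,0,0.034],
  [0,0,0.034],
  [0,0,0.034],
  [0,0,0.034],
  [0,0,0],
  [0,0,0],
], spin=[0,0,0,0,0,0,0,0,0,0,0,0])

```text
time_s: 2.75
tcp_pos: [0.6494, -0.197, 0.0936]
eef_rot: [-3.141, -0.001, 0.005]
force: [0.5, -0.1, 0.2]
finger_gap: 0.007
grip_force: 0.0
```

Emit:
arm_command([
  [-0.007,0,0],
  [-0.007,0,0],
  [-0.007,0,0],
  [-0.007,0,0],
  [-0.007,0,0],
  [-0.007,0,0],
  [-0.007,0,0],
  [-0.007,0,0],
  [-0.007,0,0],
  [-0.007,0,0],
  [-0.007,0,0],
  [-0.007,0,0],
], spin=[0,0,0,0,0,0,0,0,0,0,0,0])

```text
time_s: 3.75
tcp_pos: [0.5654, -0.1973, 0.0944]
eef_rot: [-3.141, -0.001, 0.0]
force: [-0.9, -1.0, 0.5]
finger_gap: 0.005
grip_force: 0.0
```

Emit:
arm_command([
  [0,0,-0.03],
  [0,0,-0.03],
  [0.0135,-0.0365,0],
  [0.0135,-0.0365,0],
  [0.0135,-0.0365,0],
  [0.0135,-0.0365,0],
  [0,0,0],
  [0,0,0],
  [0,0,0.03],
  [0,0,0.03],
], spin=[0,0,0,0,0,0,4.5,4.5,0,0])

```text
time_s: 4.58
tcp_pos: [0.621, -0.051, 0.0953]
eef_rot: [-3.132, 0.245, -0.006]
force: [1.7, 0.4, -0.6]
finger_gap: 0.002
grip_force: 0.0
```

Run:
```python
from h import *
b=cam('scene'); a=cam('top')
s=cv2.resize(b['frame'][140:260,150:350],None,fx=4,fy=4)[:300]
s=cv2.resize(b['frame'][150:250,160:360],(800,400),interpolation=cv2.INTER_CUBIC)
cv2.imwrite('pics/c.png',np.vstack([s,cv2.resize(a['frame'][185:255,195:395],(570,200)).__class__ and np.pad(cv2.resize(a['frame'][185:255,195:395],(570,200)),((0,0),(0,230),(0,0)))])[:,:,::-1])
print(arm.state()['tcp_pos'])
```

```text
[ 0.61707647 -0.05111911  0.09064196]
```

View pics/c.png

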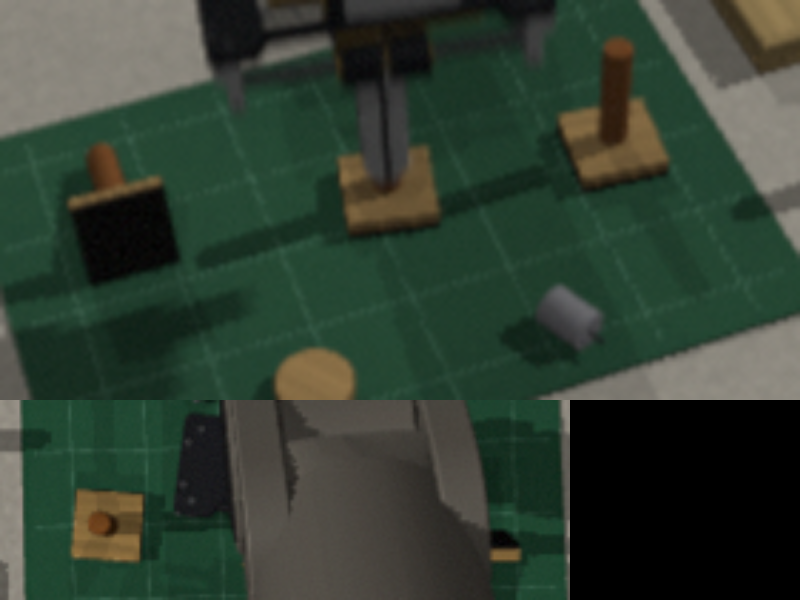

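The right stamp, now tipped, shows a plain dark underside at about (125, 230) in the crop. The closed fingers stand behind the middle stamp's handle, so I push that one next.

Emit:
arm_command([
  [-0.007,0,0],
  [-0.007,0,0],
  [-0.007,0,0],
  [-0.007,0,0],
  [-0.007,0,0],
  [-0.007,0,0],
  [-0.007,0,0],
  [-0.007,0,0],
  [-0.007,0,0],
  [-0.007,0,0],
  [-0.007,0,0],
  [-0.007,0,0],
], spin=[0,0,0,0,0,0,0,0,0,0,0,0])

```text
time_s: 5.68
tcp_pos: [0.5363, -0.0381, 0.0944]
eef_rot: [-3.132, 0.245, 0.0]
force: [0.2, -0.4, 0.7]
finger_gap: 0.005
grip_force: 0.0
```

Emit:
arm_command([
  [0,0,-0.03],
  [0,0,-0.03],
  [0.021,-0.0355,0],
  [0.021,-0.0355,0],
  [0.021,-0.0355,0],
  [0.021,-0.0355,0],
  [0,0,0],
  [0,0,0.03],
  [0,0,0.03],
  [0,0,0],
], spin=[-5,0,0,0,0,0,0,0,0,0])

```text
time_s: 6.52
tcp_pos: [0.6273, 0.0972, 0.0894]
eef_rot: [3.138, -0.107, -0.011]
force: [-1.3, -0.5, 0.0]
finger_gap: 0.004
grip_force: 0.0
```

Run:
```python
from h import *
b=cam('scene')
cv2.imwrite('pics/d.png',cv2.resize(b['frame'][140:260,160:360],(800,480),interpolation=cv2.INTER_CUBIC)[:,:,::-1])
print(arm.state()['tcp_pos'])
```

```text
[0.62847826 0.09735429 0.09213023]
```

View pics/d.png

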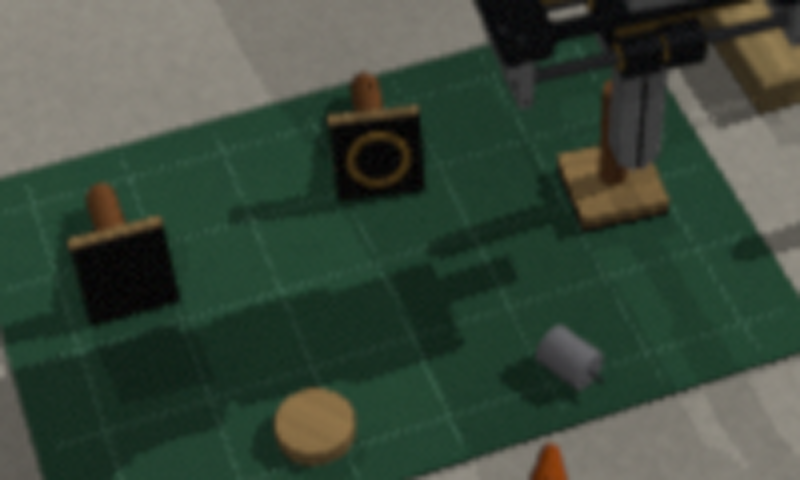

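The middle stamp shows the brass ring, at (380, 160) in the crop, so the left one can stay standing. I lift, open the gripper and measure.

Emit:
arm_command([
  [0,0,-0.036],
  [0,0,-0.036],
  [0,0,-0.036],
  [0,0,0],
], spin=[0,0,0,0], jaw=1)

```text
time_s: 6.9
tcp_pos: [0.6339, 0.0983, 0.212]
eef_rot: [-3.137, 0.109, -0.017]
force: [1.0, -0.2, -0.7]
finger_gap: 0.25
grip_force: 0.0
```

Run:
```python
from h import *
a=cam('top');
cv2.imwrite('pics/e.png',cv2.resize(a['frame'][195:295,195:395],(800,400),interpolation=cv2.INTER_CUBIC)[:,:,::-1])
for q,n in (('ring_stamp_mid','top'),('ring_stamp_mid','scene')):
  c=cam(n)
  for d in arm.landmark_of(q,n)[:4]: print(n,d['xy'],d['conf'],pix2w(c,d['xy'],.023).round(3))
print('ring',pix2w(c,[255,180],.032), arm.state()['tcp_pos'],arm.state()['time_s'])
```

```text
top [288.6, 268.4] 0.85 [[ 0.501 -0.026  0.023]]
scene [254.2, 170.5] 0.87 [[ 0.51  -0.02   0.023]]
ring [[ 0.54926876 -0.0313159   0.032     ]] [0.63012771 0.09746029 0.20233293] 7.15
```

View pics/e.png

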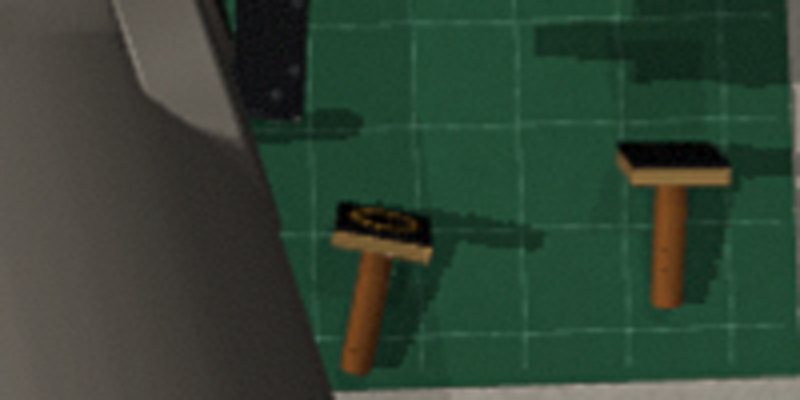

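Emit:
arm_command([
  [0,0,0],
  [-0.0222,0.0278,0],
  [-0.0222,0.0278,0],
  [-0.0222,0.0278,0],
  [-0.0222,0.0278,0],
  [-0.0222,0.0278,0],
  [0,0,0.034],
  [0,0,0.034],
  [0,0,0.034],
  [0,0,0.034],
  [0,0,0],
  [0,0,0],
], spin=[5.1,0,0,0,0,0,0,0,0,0,0,0], jaw=1)

```text
time_s: 8.15
tcp_pos: [0.4977, -0.0221, 0.0654]
eef_rot: [3.131, -0.247, -0.007]
force: [-0.3, -0.1, 0.5]
finger_gap: 1.001
grip_force: 0.0
```

Run:
```python
from h import *
b=cam('scene')
cv2.imwrite('pics/f.png',cv2.resize(b['frame'][110:230,200:320],(600,600),interpolation=cv2.INTER_CUBIC)[:,:,::-1])
s=arm.state();print(s['tcp_pos'],s['eef_rot'],s['finger_gap'],s['time_s'])
```

```text
[ 0.49899227 -0.0221197   0.06693829] [ 3.13171968e+00 -2.47743239e-01 -2.28148927e-03] 0.995080847650976 8.2
```

View pics/f.png

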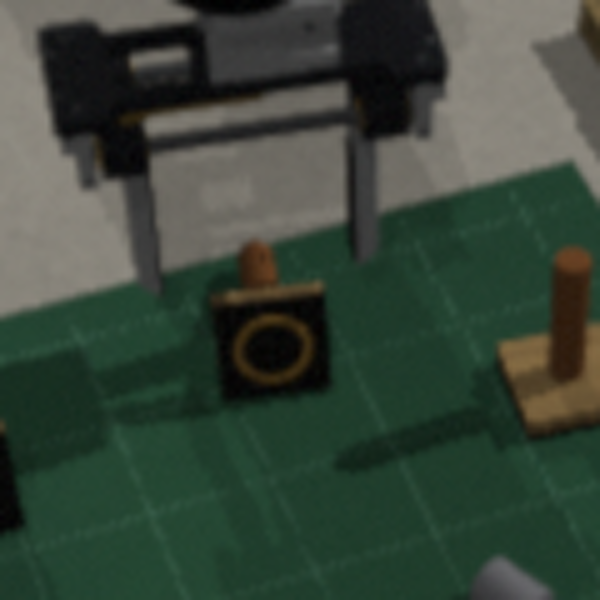

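The handle, at (258, 262) in the crop, is centred between the fingers. I go down and close.

Emit:
arm_command([
  [0,0,0.016],
  [0,0,0.016],
  [0,0,0],
], spin=[0,0,0])

```text
time_s: 8.45
tcp_pos: [0.4992, -0.0221, 0.0347]
eef_rot: [-3.132, 0.248, 0.0]
force: [-0.5, -0.5, 0.2]
finger_gap: 1.0
grip_force: 0.0
```

Emit:
arm_command([
  [0,0,0],
  [0,0,0],
  [0,0,0],
  [0,0,0],
  [0,0,0],
  [0,0,0],
  [0,0,0],
  [0,0,0],
  [0,0,0],
  [0,0,0],
  [0,0,0],
  [0,0,0],
], spin=[0,0,0,0,0,0,0,0,0,0,0,0], jaw=0, squeeze=25)

```text
time_s: 9.45
tcp_pos: [0.4991, -0.0221, 0.0345]
eef_rot: [-3.132, 0.248, 0.0]
force: [-0.4, -0.5, 1.2]
finger_gap: 0.186
grip_force: 20.2
```

Emit:
arm_command([
  [0,0,-0.02],
  [0,0,-0.03],
  [0,0,-0.03],
  [0,0,0],
  [0,0,0],
], spin=[0,0,0,-4.5,-4.5])

```text
time_s: 9.87
tcp_pos: [0.5002, -0.0221, 0.1163]
eef_rot: [-3.142, -0.004, -0.005]
force: [-0.1, 0.3, -0.5]
finger_gap: 0.181
grip_force: 24.8
```

Emit:
arm_command([
  [-0.0043,-0.02,0],
  [-0.0043,-0.033,0],
  [-0.0043,-0.036,0],
  [-0.0043,-0.036,0],
  [-0.0043,-0.036,0],
  [-0.0043,-0.036,0],
  [-0.0043,-0.036,0],
  [-0.0043,-0.036,0],
  [-0.0043,-0.034,0],
  [0,-0.02,0],
  [0,0,0],
  [0,0,0],
], spin=[0,0,0,0,0,0,0,0,0,0,0,0])

```text
time_s: 10.87
tcp_pos: [0.4602, 0.3018, 0.1142]
eef_rot: [3.141, 0.002, -0.001]
force: [-0.2, -0.2, -1.3]
finger_gap: 0.184
grip_force: 24.8
```

Emit:
arm_command([
  [0,0,0.02],
  [0,0,0.02],
  [0,0,0.015],
  [0,0,0.006],
  [0,0,0.006],
  [0,0,0.005],
  [0,0,0],
], spin=[0,0,0,0,0,0,0])

```text
time_s: 11.45
tcp_pos: [0.4608, 0.3004, 0.0422]
eef_rot: [3.141, -0.002, -0.0]
force: [0.2, -0.8, -0.5]
finger_gap: 0.183
grip_force: 24.8
```

Emit:
arm_command([
  [0,0,0],
  [0,0,0],
  [0,0,0],
  [0,0,0],
  [0,0,0],
  [0,0,0],
  [0,0,0],
  [0,0,0],
], spin=[0,0,0,0,0,0,0,0], jaw=0.7)

```text
time_s: 12.12
tcp_pos: [0.4607, 0.3009, 0.0426]
eef_rot: [-3.142, 0.001, -0.0]
force: [-0.1, 0.2, -0.1]
finger_gap: 0.688
grip_force: 0.0
```

Emit:
arm_command([
  [0,0,-0.02],
  [0,0,-0.04],
  [0,0,-0.04],
  [0,0,-0.04],
  [0,0,-0.03],
  [0,0.04,0],
  [0,0.04,0],
  [0,0.04,0],
  [0,0.04,0],
  [0,0,0],
], spin=[0,0,0,0,0,0,0,0,0,0])

```text
time_s: 12.95
tcp_pos: [0.4604, 0.1336, 0.2125]
eef_rot: [3.139, -0.013, -0.0]
force: [0.3, -1.7, 0.4]
finger_gap: 0.699
grip_force: 0.0
```

Run:
```python
from h import *
a=cam('top');b=cam('scene')
cv2.imwrite('pics/g.png',np.hstack([cv2.resize(a['frame'][190:350,80:280],(400,320)),cv2.resize(b['frame'][60:260,160:410],(400,320))])[:,:,::-1])
for n,c in (('top',a),('scene',b)):
  for d in arm.landmark_of('ring_stamp_mid',n)[:4]: print(n,d['xy'],d['conf'],pix2w(c,d['xy'],.028).round(3))
print(arm.state()['tcp_pos'])
```

```text
top [142.6, 290.6] 0.76 [[0.46  0.304 0.028]]
scene [361.5, 127.1] 0.89 [[0.469 0.294 0.028]]
[0.46061728 0.14167549 0.21264333]
```

View pics/g.png

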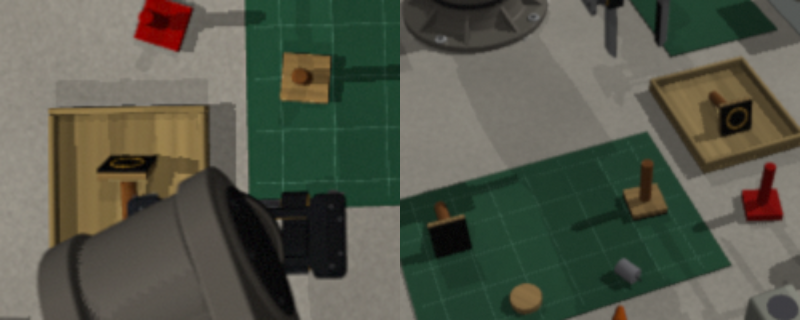

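The ring stamp lies in the middle of the tray, at (735, 115) in the right half of the picture. The plain stamps are on the mat and the gripper is clear.

```bash
python3 -c "
from station import arm
print(arm.hand_in())"
```

```text
the job is handed in; nothing more can be done
None
```

The ring stamp was the middle one; I tipped it and set it down in the tray (about 1 cm or less from its centre by the cameras), the two plain stamps are still on the mat, and the job was handed in at about 13 s with no verdict returned.

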